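# Weigh the casting rings on the spring scale

## Task

In the dental lab, weigh the casting rings: lift the deep wire basket by its grip, keeping it upright, hang its handle bar over both prongs of the spring scale's hook, and let the hook take the weight slowly, without a jerk, before you let go. Leave it hanging still with the pointer settled; leave the shallow basket where it is.

Things in the scene. Friction and masses are not known exactly. Their poses are not given: they have to be found in the camera images.
- deep_basket: DEEP steel wire basket with three round casting rings fixed in it, 110 x 150 (x, y) x 70 mm high, 0.3-0.5 kg. Origin: centre of underside, z up. Its rigid handle: two wires up from the short sides (y = -75, +75 mm) to a straight 8 mm bar along y, centreline 160 mm above the origin; mid-bar a black grip sleeve, 16 (x) x 44 (y) x 20 mm high, centred on the bar. Both ends alike.
- shallow_basket: Bystander, to be left alone: SHALLOW steel wire basket, 110 x 150 mm (x, y) but only 32 mm high, with two white tooth models in it and the same kind of handle, its bar 105 mm above the origin (centre of underside). The two baskets may stand in either place.
- hook_seat (a point): Scale hook: where the middle of a hung bar (along y) rests, 265 mm up when empty; z up; moves with the hook. Two 8 mm prongs, at y = -45 and +45 mm, point to -x, free space below; dips 16 mm wide, sides at 45 deg; tips 30 mm to -x, 20 mm higher; cross-bar 100, column (360 tall) 125 mm to +x. Bring the basket in along +x, bar 25 to 65 mm above this point (rim passes under the prongs), then lower.
- scale_hook (a joint): Travel of the sprung hook and its pointer on the column, m: 0 = empty, at its top stop; grows as the hook sinks, to 0.07 at most. The spring yields from 0.3 N on, 9.1 mm per newton, lightly damped: the basket takes it 25 to 43 mm down. If let go before the hook carries its weight, it plunges and bounces.

How it is judged:
By the outcome, as a careful person would: the job done as asked, in the order asked, and still so for the second after the job is handed in, with the robot touching nothing.
It also fails if it takes over 54 s, if anything falls off the work surface, if the arm or the gripper's body presses on something with over 40 N, if the wrist force passes 120 N, or if a joint passes its speed limit or range.

## Robot

A 6-joint arm with a two-finger parallel gripper is mounted at the origin on the work surface. World frame = base frame: x ahead of the robot, y to its left, z up, the work surface at z = 0. Lengths are in mm, angles in degrees, forces in N, time in s.
With the tool pointing down it reaches from about 225 to 725 mm from the base axis. Payload 3.1 kg.
Tool frame: the origin (TCP) lies on the mounting face of the last link; the fingertips stand 173 mm ahead of it and the grasp point (between the pads) lies 155 mm ahead of it; z points along the fingers, y is the line along which they close (so a half turn about z gives the same grasp; the last joint's range is limited). The gripper opens to 85 mm and grips with 20 to 120 N. Pads are 22 mm wide; open, the fingers measure 114 mm over their backs; the gripper's body (76 mm by 85 mm) begins 54 mm behind the grasp point. The pads swing forward as they close: fully open they stand 13 mm farther back than shut.
Start: joints at [-76.421, 2.75, 5.684, 92.934, 0, 82.678], TCP at [187.285, -490.451, 404.712] pointing down, gripper open.
Joint ranges: [-166.93, 166.93], [-56.73, 111.36], [-69.38, 81.34], [-121.58, 131.49], [-85.45, 84.26], [-180, 180]. Speed limits (degrees/s): [159.86, 159.86, 180, 180, 180, 180].

## Interface

Orientations are given as [roll, pitch, yaw] about the fixed x, y, z axes, in that order (R = Rz(yaw) Ry(pitch) Rx(roll)).
In Python, from bench import robot gives the robot as it stands. The module is installed in compiled form; this text tells all that it offers.
- The arm moves only by the tool arm_command, never from a script. Its argument "steps" is a list of rows, each a list of 7 numbers: the shift along the tool's x, y, z in mm, then the turn, a rotation vector about the tool's x, y, z in degrees, then the opening in per cent of the stroke, from 0 (shut) to 100 (fully open). A call has 1 to 8 rows; each row shifts and turns the commanded pose from where the row before left it, along the tool's axes as they then stand; what a row does not reach is not made up. A row lasts 1/12 s, in which the tool goes at most 41.7 mm and 7.16 degrees, less where a joint would pass 70% of its speed; a pose out of reach is approached as far as the arm can. A call is refused whole if a number of a shift passes 41.7 or a number of a turn 7.16, either way. A call with a gripper value outside its range is refused whole. The fingers move at their own pace and stop on an object; "squeeze" is the grip in N (left out, the last holds). Time passes only in rows, so rows that do not move let the fingers close. It gives the time, the measured TCP pose, the force, the opening and the grip force at its end, in the units of the state.
- robot.sense(): the state, without advancing time (a new reading comes with each control period).
- robot.read_camera(name): name is "side" or "top" or "wrist"; returns a dict with "image" (400x640x3 uint8, blue, green, red), "fovy" (degrees; the focal length in pixels is half the picture's height over the tangent of half this angle, whatever the lens; pixels are square), "cx", "cy" (the principal point, pixels), "xyz" and "rotation" of the camera in the world. Camera axes: x right, y up, looking along -z (the intrinsics and any distortion apply to the point x, -y, -z); pixel columns grow to the right and rows downward; lengths in mm; the calibration is good to about 2 mm. A picture is of the moment at which its call begins. There is no depth.
- robot.finish_job(): hands the job in; it is judged then, once.
The state is a dict: "t": time; "joint_pos": joint angles; "dq": joint speeds; "joint_efforts": joint torques, N m; "position": TCP position; "ee_rot": TCP orientation; "contact_force": force on the tool from outside, world axes, zero at the start; "wrist_torque": the same for the moment, N m; "grip_width": finger opening in mm; "grip_force": force on a finger pad.
Only numpy, scipy, OpenCV 4.12 (cv2) and the standard library are available. Lean on these libraries where they do the work, as an engineer would, in place of code of your own. Each camera call takes 0.05 s, during which the arm holds its last target. There are 200 camera calls.

## Working session

There is one attempt and no reset: what is moved stays moved. The work goes in short steps, Python scripts to look and compute and a tool call to move; the robot and the scene stay as the last step left them, time stands still between calls to the robot, and variables do not carry over. Pictures are saved under pics/ and viewed, at most 11 in all, crops included, and the job is handed in when it is done.

Besides the shell and the picture viewer there is one more tool, called after ">>>" by a JSON object that holds its "method" and its "body", one argument or row to a line. arm_command: Moves the arm, as the interface text tells. Its arguments: {"type":"object","properties":{"steps":{"type":"array","items":{"type":"array","items":{"type":"number"}}},"squeeze":{"type":"number"}},"required":["steps"]}

```bash
mkdir -p pics; cat > h.py <<'E'
import numpy as np,cv2,pickle
from bench import robot
def shot(n,tag):
    c=robot.read_camera(n); cv2.imwrite(f'pics/{tag}.png',c['image']); pickle.dump(c,open(f'pics/{tag}.pkl','wb')); return c
def load(tag): return pickle.load(open(f'pics/{tag}.pkl','rb'))
def ray(c,u,v):
    f=200/np.tan(np.radians(c['fovy']/2))
    d=np.array([(u-c['cx'])/f,-(v-c['cy'])/f,-1.]); 
    return np.array(c['xyz']),np.array(c['rotation']).reshape(3,3)@d
def onz(c,u,v,z):
    o,d=ray(c,u,v); return o+d*(z-o[2])/d[2]
def tri(a,b):
    A=np.zeros((3,3));B=np.zeros(3)
    for c,u,v in (a,b):
        o,d=ray(c,u,v);d=d/np.linalg.norm(d);P=np.eye(3)-np.outer(d,d);A+=P;B+=P@o
    p=np.linalg.solve(A,B); return p,[np.linalg.norm(np.cross(p-ray(*q)[0],ray(*q)[1]/np.linalg.norm(ray(*q)[1]))) for q in (a,b)]
def proj(c,p):
    f=200/np.tan(np.radians(c['fovy']/2)); q=np.array(c['rotation']).reshape(3,3).T@(np.array(p)-c['xyz'])
    return c['cx']+f*q[0]/-q[2], c['cy']+f*q[1]/q[2]
E
python3 - <<'E'
from h import *
np.set_printoptions(precision=3,suppress=True)
for n in('side','top','wrist'):
    c=shot(n,n+'0'); print(n,{k:np.round(v,3).tolist() for k,v in c.items() if k!='image'})
im=[cv2.imread(f'pics/{n}0.png') for n in('side','top')]
print(robot.sense())
E
```

```text
side {'fovy': 57.664, 'cx': 325.434, 'cy': 206.765, 'xyz': [369.403, 668.576, 927.391], 'rotation': [43.326, -0.444, -162.478]}
top {'fovy': 50.795, 'cx': 321.394, 'cy': 198.617, 'xyz': [379.821, -22.272, 1139.17], 'rotation': [12.968, 0.299, -90.933]}
wrist {'fovy': 61.343, 'cx': 317.413, 'cy': 198.217, 'xyz': [258.515, -463.056, 373.314], 'rotation': [-17.468, 0.084, -69.241]}
{'t': 0.15, 'joint_pos': array([-76.42 ,   2.782,   5.611,  92.933,  -0.001,  82.679]), 'dq': array([-0.097, -0.148,  0.3  , -0.068, -0.122, -0.037]), 'joint_efforts': array([  0.002, -33.926,  32.042,   0.015,  -0.   ,   0.   ]), 'position': array([ 187.253, -490.291,  403.785]), 'ee_rot': array([-179.897,   -0.012,   20.901]), 'contact_force': array([ 0.631, -0.349,  0.781]), 'wrist_torque': array([-0.011,  0.065,  0.002]), 'grip_force': 0.0, 'grip_width': 85.44371416653918}
```

View pics/side0.png

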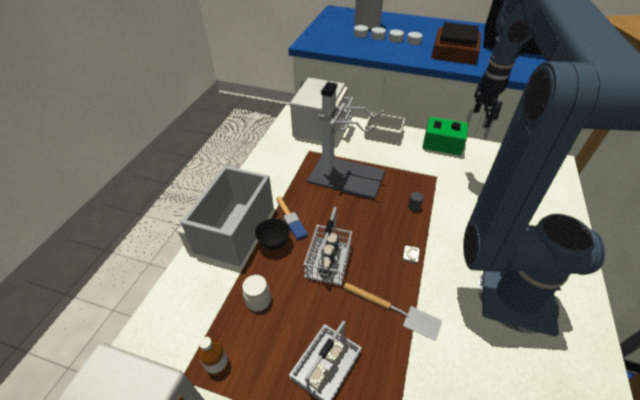

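View pics/top0.png

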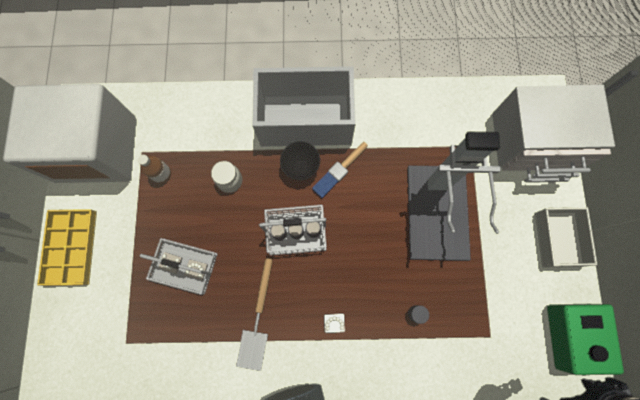

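The side view shows the deep basket (three rings) at about (328,253), the shallow one at (325,365), and the scale at (335,130). In the top view the deep basket is at (295,230), and the prong tips are at (451,229) and (495,231), pointing to −x. I'll zoom in on both.

```bash
sed -i 's/^from bench import robot/from bench import robot\nfrom scipy.spatial.transform import Rotation as Ro/; s/np.array(c\[.rotation.\]).reshape(3,3)/Ro.from_euler("xyz",c["rotation"],degrees=True).as_matrix()/g' h.py
python3 - <<'E'
from h import *
t=cv2.imread('pics/top0.png');s=cv2.imread('pics/side0.png')
R=lambda a:cv2.resize(a,(400,300),interpolation=cv2.INTER_CUBIC)
o=np.vstack([np.hstack([R(t[195:270,245:345]),R(s[200:290,275:395])]),np.hstack([R(t[130:250,400:560]),R(s[75:195,300:460])])])
cv2.imwrite('pics/z1.png',o)
E
```

```text
(no output)
```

View pics/z1.png

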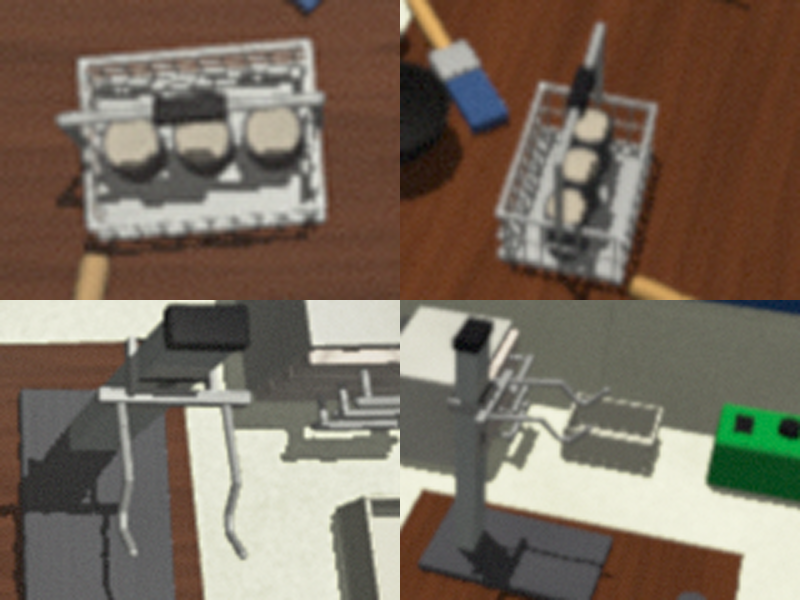

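```bash
python3 - <<'E'
from h import *
np.set_printoptions(precision=1,suppress=True)
t=load('top0');s=load('side0')
for n,a,b in [('grip',(292.5,221.7),(329,226.4)),('bar-y',(325.5,219.8),(335,208.4)),('bar+y',(260,225.2),(323.6,264.5)),
 ('tipL',(453.2,230.8),(376.8,127)),('tipR',(496.8,232),(382.8,111)),('dipL',(449.6,216),(367.2,131)),('dipR',(493,218),(372,116.2)),('postop',(482,134),None)]:
    if b: print(n,*tri((t,*a),(s,*b)))
for u,v in [(260,225.2),(325.5,219.8)]: print(onz(t,u,v,160))
for u,v in [(265,209.7),(322.5,205.3),(325.8,248.8),(268,254)]: print('rim',onz(t,u,v,70))
for u,v in [(453.2,230.8),(496.8,232)]: print('tip',onz(t,u,v,285))
for u,v in [(431,228.5),(460,228)]: print('xbar',onz(t,u,v,300))
E
```

```text
grip [549.5  47.8 164. ] [np.float64(0.567536685394847), np.float64(0.5675366853949066)]
bar-y [554.6 -29.7 155.7] [np.float64(0.14705212714740795), np.float64(0.14705212714735355)]
bar+y [545.  132.4 104.5] [np.float64(7.857766576422792), np.float64(7.85776657642272)]
tipL [ 502.6 -291.2  278. ] [np.float64(2.810728133561742), np.float64(2.810728133561894)]
tipR [ 499.9 -378.3  283.1] [np.float64(0.854090901392711), np.float64(0.8540909013926619)]
dipL [ 534.5 -293.1  256.2] [np.float64(5.873360805236212), np.float64(5.873360805236264)]
dipR [ 534.4 -386.6  251.6] [np.float64(0.9465658482887022), np.float64(0.946565848288742)]
[543.7 124.6 160. ]
[553.9 -29.7 160. ]
rim [599.2 125.9  70. ]
rim [608.2 -23.3  70. ]
rim [495.4 -29.7  70. ]
rim [484.7 116.7  70. ]
tip [ 504.5 -289.   285. ]
tip [ 500.5 -377.5  285. ]
xbar [ 507.7 -240.2  300. ]
xbar [ 507.7 -298.4  300. ]
```

>>> {"method": "arm_command", "body": {
  "steps": [
    [0, 0, 0, 0, 0, -6.5, 100],
    [0, 0, 0, 0, 0, -7, 100],
    [0, 0, 0, 0, 0, -7, 100],
    [0, 0, 0, 0, 0, -7, 100],
    [0, 0, 0, 0, 0, -7, 100],
    [0, 0, 0, 0, 0, -7, 100],
    [0, 0, 0, 0, 0, -7, 100],
    [0, 0, 0, 0, 0, -7, 100]
  ]
}}

```text
t: 0.82
position: [187.3, -490.4, 404.2]
ee_rot: [-180.0, -0.1, 76.7]
contact_force: [0.8, -0.1, -0.1]
grip_width: 85.1
grip_force: 0.0
```

>>> {"method": "arm_command", "body": {
  "steps": [
    [10, 10, 0, 0, 0, -7, 100],
    [20, 20, 0, 0, 0, -7, 100],
    [30, 25, 0, 0, 0, -3.3, 100],
    [38, 28, 0, 0, 0, 0, 100],
    [38, 28, 0, 0, 0, 0, 100],
    [38, 28, 0, 0, 0, 0, 100],
    [30, 20, 0, 0, 0, 0, 100],
    [10, 10, 0, 0, 0, 0, 100]
  ]
}}

```text
t: 1.48
position: [342.3, -284.5, 404.8]
ee_rot: [180.0, -0.1, 93.9]
contact_force: [0.8, -0.2, -0.9]
grip_width: 85.0
grip_force: 0.0
```

>>> {"method": "arm_command", "body": {
  "steps": [
    [15, 15, 0, 0, 0, 0, 100],
    [28, 28, 0, 0, 0, 0, 100],
    [28, 28, 0, 0, 0, 0, 100],
    [29, 28, 0, 0, 0, 0, 100],
    [29, 28, 0, 0, 0, 0, 100],
    [28, 28, 0, 0, 0, 0, 100],
    [23, 26, 0, 0, 0, 0, 100],
    [10, 40, 0, 0, 0, 0, 100]
  ]
}}

```text
t: 2.15
position: [548.9, -81.1, 404.8]
ee_rot: [-179.9, -0.1, 93.9]
contact_force: [0.0, -1.3, 1.3]
grip_width: 85.1
grip_force: 0.0
```

>>> {"method": "arm_command", "body": {
  "steps": [
    [0, 0, 0, 0, 0, 0, 100],
    [0, 0, 0, 0, 0, 0, 100]
  ]
}}

```text
t: 2.32
position: [550.9, -83.4, 401.6]
ee_rot: [-179.7, -0.1, 93.9]
contact_force: [-0.3, -0.1, 0.2]
grip_width: 85.3
grip_force: 0.0
```

```bash
python3 - <<'E'
from h import *
np.set_printoptions(precision=1,suppress=True)
c=shot('wrist','w1'); print(c['xyz'],c['rotation'],robot.sense()['position'])
E
```

```text
[545.4  -7.1 371.4] [-17.4   0.3   3.7] [549.9 -84.  403.1]
```

View pics/w1.png

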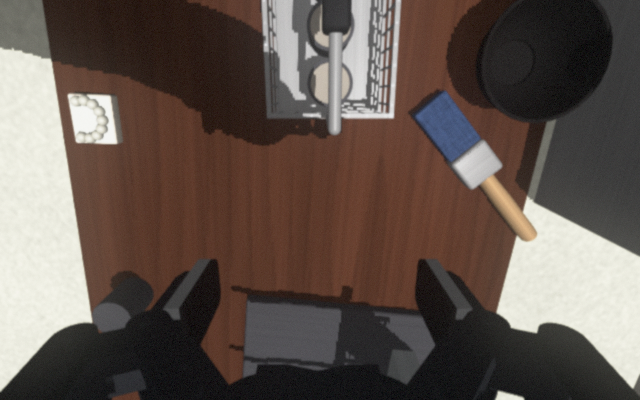

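The wrist view shows the bar's −y end at (334,131), the near end of the grip at about (338,30), and the basket's near corners at (267,117) and (396,117). The bar is aligned with the tool.

```bash
python3 - <<'E'
from h import *
np.set_printoptions(precision=1,suppress=True)
c=load('w1');t=load('top0')
print('barend',onz(c,334.5,131,160),onz(c,337.5,30,170), onz(c,339,5,170))
print('tri barend',tri((c,334.5,131),(t,325.5,219.8)))
print(onz(c,267,117,70),onz(c,396,117,70))
E
```

```text
barend [556.2 -29.1 160. ] [553.   25.8 170. ] [552.8  37.8 170. ]
tri barend (array([556.6, -30.1, 146.6]), [np.float64(0.44821727228640107), np.float64(0.4482172722863446)])
[501.1 -30.3  70. ] [613.2 -23.   70. ]
```

>>> {"method": "arm_command", "body": {
  "steps": [
    [12, 1, 0, 0, 0, 0, 100],
    [22, 2, 0, 0, 0, 0, 100],
    [30, 2, 0, 0, 0, 0, 100],
    [30, 2, 0, 0, 0, 0, 100],
    [22, 2, 0, 0, 0, 0, 100],
    [12, 1, 0, 0, 0, 0, 100],
    [4, 0, 0, 0, 0, 0, 100],
    [0, 0, 0, 0, 0, 0, 100]
  ]
}}

```text
t: 3.03
position: [550.2, 48.3, 405.6]
ee_rot: [179.9, 0.0, 93.7]
contact_force: [-0.6, -0.0, -0.9]
grip_width: 85.5
grip_force: 0.0
```

>>> {"method": "arm_command", "body": {
  "steps": [
    [0, 0, 8, 0, 0, 0, 100],
    [0, 0, 15, 0, 0, 0, 90],
    [0, 0, 18, 0, 0, 0, 80],
    [0, 0, 18, 0, 0, 0, 70],
    [0, 0, 15, 0, 0, 0, 60],
    [0, 0, 9, 0, 0, 0, 60],
    [0, 0, 4, 0, 0, 0, 60],
    [0, 0, 0, 0, 0, 0, 60]
  ]
}}

```text
t: 3.7
position: [550.5, 47.1, 316.3]
ee_rot: [-179.9, -0.0, 93.6]
contact_force: [-0.1, -0.2, 0.8]
grip_width: 51.4
grip_force: 0.0
```

```bash
python3 - <<'E'
from h import *
c=shot('side','s2');s=robot.sense();print(s['position'],s['ee_rot'])
w=shot('wrist','w2')['image']
cv2.imwrite('pics/z2.png',np.hstack([cv2.resize(c['image'][150:300,240:440],(400,300)),cv2.resize(w,(400,250))[:,:].copy() if 0 else cv2.resize(w,(400,300))]))
E
```

```text
[550.83601728  47.29121347 317.52503541] [-1.79969134e+02  6.26693757e-03  9.36387285e+01]
```

View pics/z2.png

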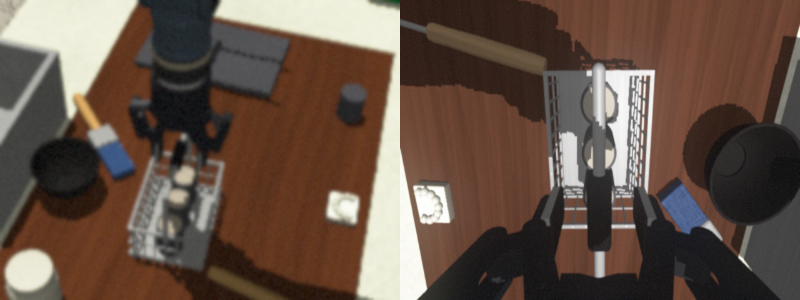

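The fingers straddle the sleeve, which sits centred between them at crop column 598. Next I'll close them.

>>> {"method": "arm_command", "body": {
  "squeeze": 60,
  "steps": [
    [0, 0, 0, 0, 0, 0, 30],
    [0, 0, 0, 0, 0, 0, 20],
    [0, 0, 0, 0, 0, 0, 10],
    [0, 0, 0, 0, 0, 0, 0],
    [0, 0, 0, 0, 0, 0, 0],
    [0, 0, 0, 0, 0, 0, 0]
  ]
}}

```text
t: 4.3
position: [551.0, 48.0, 318.9]
ee_rot: [179.9, 0.0, 93.7]
contact_force: [-1.4, 0.1, 5.2]
grip_width: 14.6
grip_force: 60.4
```

>>> {"method": "arm_command", "body": {
  "steps": [
    [0, 0, -2, 0, 0, 0, 0],
    [0, 0, -4, 0, 0, 0, 0],
    [0, 0, -8, 0, 0, 0, 0],
    [0, 0, -12, 0, 0, 0, 0],
    [0, 0, -16, 0, 0, 0, 0],
    [0, 0, -20, 0, 0, 0, 0],
    [0, 0, -20, 0, 0, 0, 0],
    [0, 0, -20, 0, 0, 0, 0]
  ]
}}

```text
t: 4.97
position: [550.8, 48.0, 421.2]
ee_rot: [180.0, -0.0, 93.7]
contact_force: [0.2, -1.0, -3.3]
grip_width: 14.8
grip_force: 59.2
```

```bash
python3 - <<'E'
from h import *
np.set_printoptions(precision=1,suppress=True)
t=load('top0')
for z in (285,290):
  L=[onz(t,448,172,z),onz(t,450.8,202.8,z)];R=[onz(t,490.4,172,z),onz(t,495.6,202.8,z)]
  print(L,R,[np.degrees(np.arctan2(*(a[0]-a[1])[1::-1])) for a in(L,R)])
for z in (265,270): print(onz(t,449.6,216,z),onz(t,493.5,217.5,z))
c=cv2.imread('pics/top0.png')[160:240,430:510]
cv2.imwrite('pics/z3.png',cv2.resize(c,(560,560),interpolation=cv2.INTER_CUBIC))
E
```

```text
[array([ 629.5, -288.8,  285. ]), array([ 563. , -289.1,  285. ])] [array([ 627.9, -378. ,  285. ]), array([ 561.4, -381.7,  285. ])] [np.float64(0.20210150613087965), np.float64(3.180892511871284)]
[array([ 628. , -287.3,  290. ]), array([ 561.9, -287.5,  290. ])] [array([ 626.4, -375.9,  290. ]), array([ 560.3, -379.6,  290. ])] [np.float64(0.20210150613082808), np.float64(3.180892511871326)]
[ 538.9 -290.4  265. ] [ 534.1 -382.3  265. ]
[ 538.  -288.8  270. ] [ 533.2 -380.2  270. ]
```

View pics/z3.png

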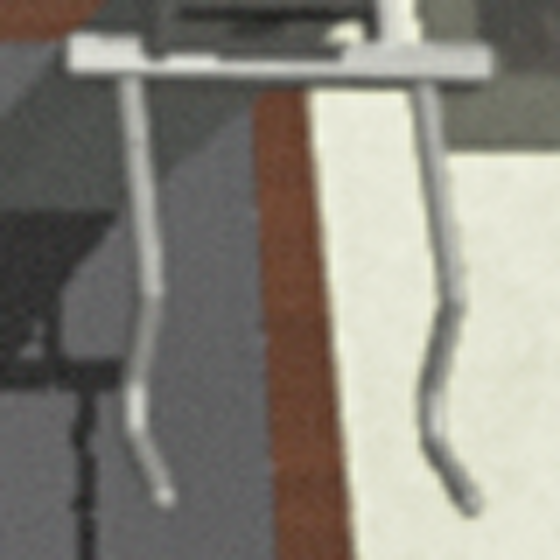

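>>> {"method": "arm_command", "body": {
  "steps": [
    [0, -5, -3, 0, 0, 0, 0],
    [-5, -10, -6, 0, 0, 0, 0],
    [-10, -16, -8, 0, 0, 0, 0],
    [-16, -20, -8, 0, 0, 0, 0],
    [-22, -20, -8, 0, 0, 0, 0],
    [-26, -20, -6, 0, 0, 0, 0],
    [-28, -20, -4, 0, 0, 0, 0],
    [-28, -20, 0, 0, 0, 0, 0]
  ]
}}

```text
t: 5.63
position: [426.9, -96.0, 462.7]
ee_rot: [-180.0, 0.0, 93.8]
contact_force: [1.0, -1.3, -3.8]
grip_width: 14.9
grip_force: 59.3
```

```bash
python3 - <<'E'
from h import *
np.set_printoptions(precision=1,suppress=True)
t=load('top0')
P=lambda u,v,z:onz(t,430+u/7,160+v/7,z)
for n,a,b,z in [('tip',(167,500),(473,512),285),('dip',(136,410),(431,418),261),('bend',(152,292),(455,300),285),('root',(128,75),(426,75),285)]:
  l,r=P(*a,z),P(*b,z); d=l-r; print(n,l,r,'mid',(l+r)/2,'len',np.hypot(*d[:2]),'yaw',np.degrees(np.arctan2(-d[0],d[1])))
E
```

```text
tip [ 503.1 -290.2  285. ] [ 498.1 -378.8  285. ] mid [ 500.6 -334.5  285. ] len 88.76016454237262 yaw -3.2520341231697683
dip [ 534.1 -290.8  261. ] [ 530.1 -379.3  261. ] mid [ 532.1 -335.   261. ] len 88.66593775105754 yaw -2.569790298143634
bend [ 565.3 -291.1  285. ] [ 561.3 -380.4  285. ] mid [ 563.3 -335.8  285. ] len 89.38572325151455 yaw -2.554694943998451
root [ 632.3 -289.7  285. ] [ 630.7 -379.3  285. ] mid [ 631.5 -334.5  285. ] len 89.61462644296175 yaw -1.0234153541930933
```

>>> {"method": "arm_command", "body": {
  "steps": [
    [-28, -5, 0, 0, 0, 0, 0],
    [-28, 0, 0, 0, 0, 1, 0],
    [-28, 0, 0, 0, 0, 1.5, 0],
    [-25, 0, 0, 0, 0, 1.5, 0],
    [-20, 0, 0, 0, 0, 1.2, 0],
    [-14, 0, 0, 0, 0, 0.5, 0],
    [-8, 0, 0, 0, 0, 0, 0],
    [-4, 0, 0, 0, 0, 0, 0]
  ]
}}

```text
t: 6.3
position: [427.9, -251.0, 461.9]
ee_rot: [-179.9, -0.1, 88.0]
contact_force: [0.1, 0.9, -3.6]
grip_width: 15.0
grip_force: 59.2
```

>>> {"method": "arm_command", "body": {
  "steps": [
    [0, 0, 0, 0, 0, 0, 0],
    [0, 0, 0, 0, 0, 0, 0]
  ]
}}

```text
t: 6.47
position: [428.4, -249.6, 462.7]
ee_rot: [-180.0, -0.1, 88.0]
contact_force: [1.1, 0.3, -3.5]
grip_width: 14.8
grip_force: 59.2
```

>>> {"method": "arm_command", "body": {
  "steps": [
    [-5, -2, 0, 0, 0, 0, 0],
    [-12, -3, -1, 0, 0, 0, 0],
    [-18, -3, -2, 0, 0, 0, 0],
    [-18, -2, -2, 0, 0, 0, 0],
    [-16, 0, -2, 0, 0, 0, 0],
    [-10, 0, 0, 0, 0, 0, 0],
    [-5, 0, 0, 0, 0, 0, 0],
    [-2, 0, 0, 0, 0, 0, 0]
  ]
}}

```text
t: 7.13
position: [415.3, -336.8, 469.4]
ee_rot: [-180.0, -0.0, 88.0]
contact_force: [0.2, 0.5, -4.0]
grip_width: 14.4
grip_force: 59.2
```

>>> {"method": "arm_command", "body": {
  "steps": [
    [0, 0, 0, 0, 0, 0, 0],
    [0, 0, 0, 0, 0, 0, 0]
  ]
}}

```text
t: 7.3
position: [415.5, -335.5, 469.6]
ee_rot: [-180.0, -0.0, 88.0]
contact_force: [0.3, -0.2, -2.9]
grip_width: 14.9
grip_force: 59.2
```

```bash
python3 - <<'E'
from h import *
c=shot('side','s3');s=robot.sense();print(s['position'],s['ee_rot'])
w=shot('wrist','w3')['image'];t=shot('top','t3')['image']
R=lambda a:cv2.resize(a,(400,300),interpolation=cv2.INTER_CUBIC)
cv2.imwrite('pics/z4.png',np.vstack([np.hstack([R(c['image'][75:195,300:460]),R(t[140:290,400:600])]),np.hstack([R(w),R(c['image'])])]))
E
```

```text
[ 415.5566693  -335.3330062   469.74125811] [-1.79994259e+02 -3.39835988e-02  8.80444079e+01]
```

View pics/z4.png

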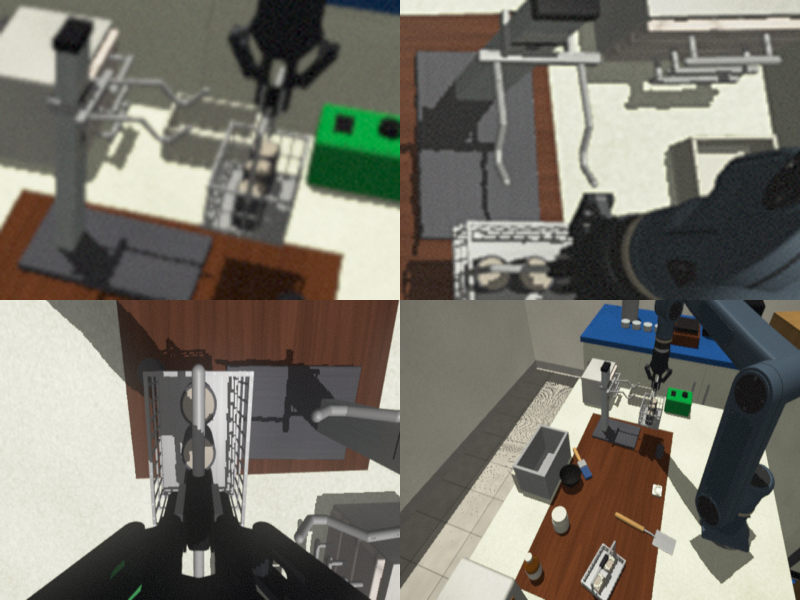

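The side crop shows the basket upright in front of the hook with the bar above the prong tips. In the wrist crop the prong tips are at full-image pixels (509,151) and (480,309).

```bash
python3 - <<'E'
from h import *
np.set_printoptions(precision=1,suppress=True)
t=load('top0');w=load('w3');s=load('side0')
print('tipL',tri((t,453.9,231.4),(w,507,151)),onz(w,507,151,285),'side',tri((s,376.8,127),(w,507,151)))
print('tipR',tri((t,497.6,233.1),(w,479,310)),onz(w,479,310,285),'side',tri((s,382.8,111),(w,479,310)))
print('barend',onz(w,318.4,95,311))
E
```

```text
tipL (array([ 502.3, -288.1,  288.8]), [np.float64(0.9792002516928972), np.float64(0.9792002516929939)]) [ 504.  -287.9  285. ] side (array([ 501.9, -287.3,  282.5]), [np.float64(3.1799111066173027), np.float64(3.1799111066172037)])
tipR (array([ 500.1, -377.5,  282.8]), [np.float64(2.732278945380716), np.float64(2.7322789453806537)]) [ 500.3 -373.3  285. ] side (array([ 498.4, -371. ,  287.8]), [np.float64(0.37517524566403515), np.float64(0.3751752456641171)])
barend [ 418.2 -259.9  311. ]
```

>>> {"method": "arm_command", "body": {
  "steps": [
    [0.5, 6, 0, 0, 0, 0, 0],
    [0.5, 12, 0, 0, 0, 0, 0],
    [1, 16, 0, 0, 0, 0, 0],
    [1, 18, 0, 0, 0, 0, 0],
    [1, 16, 0, 0, 0, 0, 0],
    [0.5, 11, 0, 0, 0, 0, 0],
    [0.5, 6, 0, 0, 0, 0, 0],
    [0, 3, 0, 0, 0, 0, 0]
  ]
}}

```text
t: 8.12
position: [504.7, -333.5, 469.2]
ee_rot: [-180.0, -0.0, 88.1]
contact_force: [0.0, -0.3, -3.2]
grip_width: 14.8
grip_force: 59.2
```

>>> {"method": "arm_command", "body": {
  "steps": [
    [0.5, 8, 0, 0, 0, 0, 0],
    [0, 10, 0, 0, 0, 0, 0],
    [0, 7, 0, 0, 0, 0, 0],
    [0, 3, 0, 0, 0, 0, 0],
    [0, 0, 0, 0, 0, 0, 0],
    [0, 0, 0, 0, 0, 0, 0],
    [0, 0, 0, 0, 0, 0, 0]
  ]
}}

```text
t: 8.7
position: [531.2, -334.6, 469.9]
ee_rot: [-180.0, 0.0, 88.0]
contact_force: [-0.3, 0.5, -3.4]
grip_width: 15.0
grip_force: 59.2
```

```bash
python3 - <<'E'
from h import *
c=shot('side','s5');s=robot.sense();print(s['position'],s['ee_rot'],s['contact_force'])
w=shot('wrist','w5')['image']
R=lambda a:cv2.resize(a,(400,300),interpolation=cv2.INTER_CUBIC)
cv2.imwrite('pics/z5.png',np.hstack([R(c['image'][85:175,310:430]),R(w)]))
E
```

```text
[ 531.2017757  -334.57600376  469.93912915] [-1.79992412e+02  5.97628950e-03  8.79787920e+01] [-0.66281422 -0.15043291 -4.08693408]
```

View pics/z5.png

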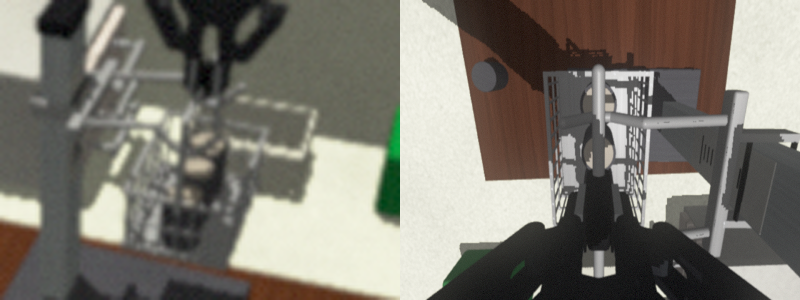

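>>> {"method": "arm_command", "body": {
  "steps": [
    [0, 0, 3, 0, 0, 0, 0],
    [0, 0, 5, 0, 0, 0, 0],
    [0, 0, 7, 0, 0, 0, 0],
    [0, 0, 8, 0, 0, 0, 0],
    [0, 0, 7, 0, 0, 0, 0],
    [0, 0, 5, 0, 0, 0, 0],
    [0, 0, 3, 0, 0, 0, 0],
    [0, 0, 0, 0, 0, 0, 0]
  ]
}}

```text
t: 9.47
position: [531.5, -334.4, 430.2]
ee_rot: [-179.9, -0.1, 88.0]
contact_force: [-0.9, 0.3, -3.8]
grip_width: 14.8
grip_force: 59.2
```

>>> {"method": "arm_command", "body": {
  "steps": [
    [0, 0, 1, 0, 0, 0, 0],
    [0, 0, 2, 0, 0, 0, 0],
    [0, 0, 2, 0, 0, 0, 0],
    [0, 0, 2, 0, 0, 0, 0],
    [0, 0, 2, 0, 0, 0, 0],
    [0, 0, 2, 0, 0, 0, 0],
    [0, 0, 2, 0, 0, 0, 0],
    [0, 0, 1, 0, 0, 0, 0]
  ]
}}

```text
t: 10.13
position: [531.6, -334.6, 417.6]
ee_rot: [180.0, 0.0, 88.0]
contact_force: [0.5, -0.4, -2.6]
grip_width: 14.9
grip_force: 59.4
```

>>> {"method": "arm_command", "body": {
  "steps": [
    [0, 0, 1, 0, 0, 0, 0],
    [0, 0, 2, 0, 0, 0, 0],
    [0, 0, 2, 0, 0, 0, 0],
    [0, 0, 2, 0, 0, 0, 0],
    [0, 0, 2, 0, 0, 0, 0],
    [0, 0, 2, 0, 0, 0, 0],
    [0, 0, 1, 0, 0, 0, 0],
    [0, 0, 0, 0, 0, 0, 0]
  ]
}}

```text
t: 10.8
position: [531.6, -334.6, 405.5]
ee_rot: [180.0, 0.0, 88.0]
contact_force: [0.8, -0.7, -0.9]
grip_width: 14.7
grip_force: 59.6
```

>>> {"method": "arm_command", "body": {
  "steps": [
    [0, 0, 1, 0, 0, 0, 0],
    [0, 0, 1, 0, 0, 0, 0],
    [0, 0, 1, 0, 0, 0, 0],
    [0, 0, 1, 0, 0, 0, 0],
    [0, 0, 1, 0, 0, 0, 0],
    [0, 0, 1, 0, 0, 0, 0],
    [0, 0, 0, 0, 0, 0, 0],
    [0, 0, 0, 0, 0, 0, 0]
  ]
}}

```text
t: 11.47
position: [531.6, -334.6, 399.7]
ee_rot: [180.0, 0.0, 88.0]
contact_force: [0.1, 0.4, -1.1]
grip_width: 14.8
grip_force: 59.7
```

```bash
python3 - <<'E'
from h import *
np.set_printoptions(precision=2,suppress=True)
F=[]
for i in range(16):
    c=robot.read_camera('side');F.append(np.r_[robot.sense()['contact_force'],robot.sense()['wrist_torque'],robot.sense()['position']])
print(np.mean(F,0),np.std(F,0)/4)
cv2.imwrite('pics/s6.png',c['image'])
w=shot('wrist','w6')['image']
R=lambda a:cv2.resize(a,(400,300),interpolation=cv2.INTER_CUBIC)
cv2.imwrite('pics/z6.png',np.hstack([R(c['image'][85:175,310:430]),R(w)]))
E
```

```text
[   0.86   -0.44   -0.93   -0.11   -0.15    0.01  531.63 -334.54  399.79] [0.09 0.14 0.12 0.01 0.01 0.01 0.   0.   0.01]
```

View pics/z6.png

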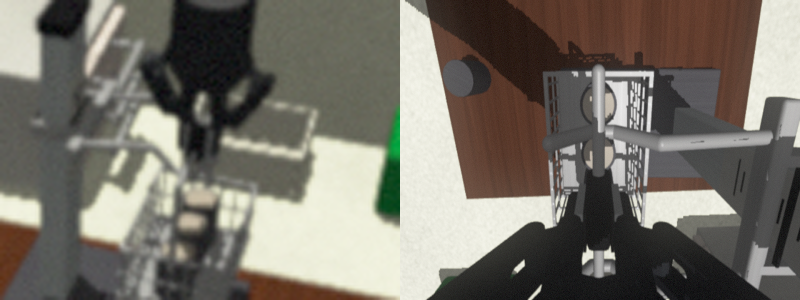

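>>> {"method": "arm_command", "body": {
  "steps": [
    [0, 0.4, 1, 0, 0, 0, 0],
    [0, 0.4, 1, 0, 0, 0, 0],
    [0, 0, 1, 0, 0, 0, 0],
    [0, 0, 1, 0, 0, 0, 0],
    [0, 0, 1, 0, 0, 0, 0],
    [0, 0, 1, 0, 0, 0, 0],
    [0, 0, 1, 0, 0, 0, 0],
    [0, 0, 0, 0, 0, 0, 0]
  ]
}}

```text
t: 12.98
position: [532.3, -334.5, 392.4]
ee_rot: [-180.0, -0.0, 88.0]
contact_force: [-1.3, -0.3, 0.6]
grip_width: 14.5
grip_force: 59.7
```

```bash
cat > f.py <<'E'
from h import *
np.set_printoptions(precision=2,suppress=True)
F=[]
for i in range(16):
    c=robot.read_camera('side');s=robot.sense();F.append(np.r_[s['contact_force'],s['wrist_torque'],s['position']])
print(np.mean(F,0),s['grip_force'],s['grip_width'],s['t'])
E
python3 f.py
```

```text
[  -1.58    0.2    -0.24   -0.02    0.32   -0.01  532.4  -334.49  392.75] 59.76728439331055 14.714360470482308 13.7833
```

>>> {"method": "arm_command", "body": {
  "squeeze": 20,
  "steps": [
    [0, -0.3, 0.7, 0, 0, 0, 0],
    [0, -0.2, 0.8, 0, 0, 0, 0],
    [0, 0, 0.5, 0, 0, 0, 0],
    [0, 0, 0, 0, 0, 0, 0],
    [0, 0, 0, 0, 0, 0, 0],
    [0, 0, 0, 0, 0, 0, 0]
  ]
}}

```text
t: 14.28
position: [532.1, -334.5, 390.8]
ee_rot: [179.9, 0.0, 88.0]
contact_force: [-0.1, 0.2, -0.2]
grip_width: 14.7
grip_force: 59.8
```

```bash
python3 f.py
```

```text
[   1.45    0.48   -0.05    0.05   -0.35    0.    532.04 -334.51  390.8 ] 59.807846546173096 14.64454933294187 15.0833
```

>>> {"method": "arm_command", "body": {
  "steps": [
    [0, 0.2, 0, 0, 0, 0, 14],
    [0, 0, 0, 0, 0, 0, 16],
    [0, 0, 0, 0, 0, 0, 17],
    [0, 0, 0, 0, 0, 0, 18],
    [0, 0, 0, 0, 0, 0, 19],
    [0, 0, 0, 0, 0, 0, 20],
    [0, 0, 0, 0, 0, 0, 22],
    [0, 0, 0, 0, 0, 0, 24]
  ]
}}

```text
t: 15.75
position: [531.9, -334.6, 390.6]
ee_rot: [-180.0, -0.0, 88.0]
contact_force: [-0.7, -0.8, 0.2]
grip_width: 20.3
grip_force: 0.0
```

>>> {"method": "arm_command", "body": {
  "steps": [
    [0, 0, 0, 0, 0, 0, 28],
    [0, 0, 0, 0, 0, 0, 34],
    [0, 0, 0, 0, 0, 0, 40],
    [0, 0, 0, 0, 0, 0, 46],
    [0, 0, 0, 0, 0, 0, 50],
    [0, 0, 0, 0, 0, 0, 50],
    [0, 0, 0, 0, 0, 0, 50],
    [0, 0, 0, 0, 0, 0, 50]
  ]
}}

```text
t: 16.42
position: [532.1, -334.5, 390.7]
ee_rot: [-180.0, 0.0, 88.0]
contact_force: [0.2, 0.1, 0.3]
grip_width: 42.6
grip_force: 0.0
```

```bash
python3 f.py; python3 - <<'E'
from h import *
c=shot('side','s7')
w=shot('wrist','w7')['image']
R=lambda a:cv2.resize(a,(400,300),interpolation=cv2.INTER_CUBIC)
cv2.imwrite('pics/z7.png',np.hstack([R(c['image'][85:175,310:430]),R(w)]))
E
```

```text
[  -0.17   -0.05   -0.15    0.      0.     -0.    532.09 -334.53  390.72] 0.0 42.68591827884947 17.2167
```

View pics/z7.png

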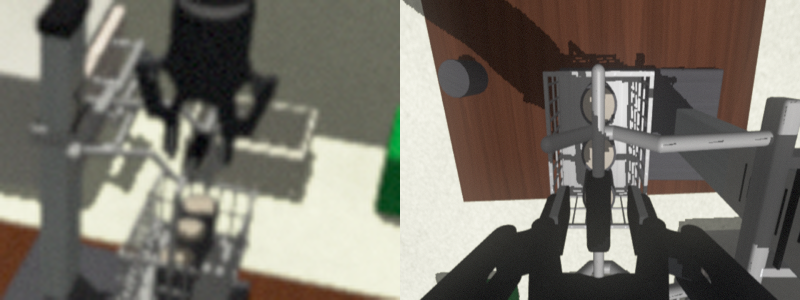

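Released: the bar sits in both dips, the basket hangs upright, and there's a clear gap on both sides of the sleeve. Now I'll retreat straight up.

>>> {"method": "arm_command", "body": {
  "steps": [
    [0, 0, -3, 0, 0, 0, 50],
    [0, 0, -8, 0, 0, 0, 50],
    [0, 0, -14, 0, 0, 0, 50],
    [0, 0, -18, 0, 0, 0, 50],
    [0, 0, -18, 0, 0, 0, 50],
    [0, 0, -18, 0, 0, 0, 50],
    [0, 0, -12, 0, 0, 0, 50],
    [0, 0, -6, 0, 0, 0, 50]
  ]
}}

```text
t: 17.98
position: [532.0, -334.4, 491.2]
ee_rot: [179.8, 0.2, 88.0]
contact_force: [-0.7, -0.1, -0.0]
grip_width: 43.0
grip_force: 0.0
```

>>> {"method": "arm_command", "body": {
  "steps": [
    [0, -15, 0, 0, 0, 0, 50],
    [0, -30, 0, 0, 0, 0, 50],
    [0, -30, 0, 0, 0, 0, 50],
    [0, -30, 0, 0, 0, 0, 50],
    [0, -20, 0, 0, 0, 0, 50],
    [0, -5, 0, 0, 0, 0, 50],
    [0, 0, 0, 0, 0, 0, 50],
    [0, 0, 0, 0, 0, 0, 50]
  ]
}}

```text
t: 18.65
position: [402.5, -330.1, 487.8]
ee_rot: [179.9, 0.0, 88.0]
contact_force: [0.6, -0.6, 0.3]
grip_width: 43.0
grip_force: 0.0
```

```bash
python3 - <<'E'
from h import *
a=shot('side','s8')['image'].astype(int)
for i in range(30): c=robot.read_camera('side')
b=c['image']; print(np.abs(a-b)[85:175,310:430].mean(), np.abs(a-b)[200:300,200:300].mean()); s=robot.sense();print(s['t'],s['position'])
t=robot.read_camera('top')['image']
R=lambda a:cv2.resize(a,(400,300),interpolation=cv2.INTER_CUBIC)
cv2.imwrite('pics/z8.png',np.hstack([R(b[85:175,310:430]),R(t)]))
E
```

```text
1.9825 2.3511
20.2 [ 402.17105399 -329.99738858  487.70315574]
```

View pics/z8.png

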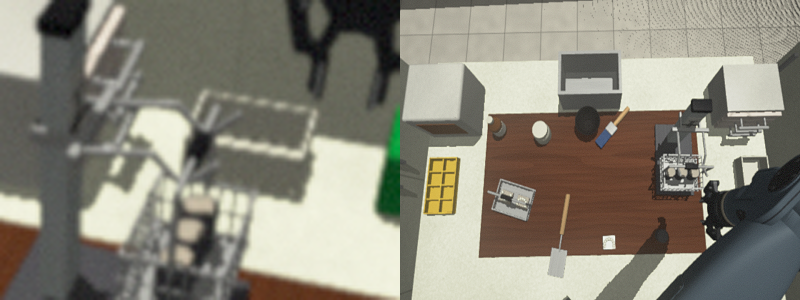

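The basket hangs still on both prongs: the frame difference is no more than image noise. The gripper is clear and the shallow basket hasn't been touched.

```bash
python3 -c "from bench import robot; print(robot.finish_job())"
```

```text
the job is handed in; nothing more can be done
None
```

The deep basket hangs still and upright on both prongs of the scale hook, which took its weight gradually before I let go; the shallow basket was left where it was, and the job is handed in (about 20 s of the 54 s used).

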